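# Find the rattling transport case and hand it over

## Robot

A 6-joint arm with a two-finger parallel gripper is mounted at the origin on the work surface. World frame = base frame: x ahead of the robot, y to its left, z up, the work surface at z = 0. Lengths are in mm, angles in rad, forces in N, time in s.
With the tool pointing down it reaches from about 275 to 750 mm from the base axis. Payload 10.2 kg.
Tool frame: the origin (TCP) lies at the very end of the fingers, on their centre line; the grasp point (between the pads) lies 19 mm behind it; z points along the fingers, y is the direction in which the jaws open and shut (so a half turn about z gives the same grasp; the last joint's range is limited). The gripper opens to 85 mm and grips with 20 to 120 N. Pads are 22 mm wide; open, the fingers measure 114 mm over their backs; the gripper's body (76 mm by 85 mm) begins 54 mm behind the grasp point. The pads swing forward as they close: fully open they stand 13 mm farther back than shut.
Start: joints at [-1.351, 0.313, 1.498, -0, 1.331, -0.223], TCP at [224.936, -474.379, 231.294] pointing down, gripper open.
Joint ranges: [-2.94, 2.94], [-0.97, 2.17], [0.19, 2.56], [-1.23, 4.37], [0.02, 3.11], [-2.88, 2.88]. Speed limits (rad/s): [2.39, 2.39, 3.01, 3.14, 3.14, 3.14].

## Interface

Orientations are given as a unit quaternion [w, x, y, z].
In Python, from rig import readout, cams, finish_job gives the robot as it stands. The module is installed in compiled form; this text tells all that it offers.
- The arm moves only by the tool carry_out, never from a script. Its argument "steps" is one flat list of numbers, 7 for each row, row after row: the shift along the tool's x, y, z in cm, then the turn, a rotation vector about the tool's x, y, z in units of 5 degrees (1.0 is 5 degrees), then the opening, from -1 (shut) to 1 (fully open), so that 0 is half open. In form: [x, y, z, ax, ay, az, hand, x, y, z, ax, ay, az, hand, ...]. A call has 1 to 20 rows; each row shifts and turns the commanded pose from where the row before left it, along the tool's axes as they then stand; what a row does not reach is not made up. A row lasts 1/12 s, in which the tool goes at most 41.7 mm and 7.16 degrees, less where a joint would pass 70% of its speed; a pose out of reach is approached as far as the arm can. A call with a gripper value outside its range is refused whole. The fingers move at their own pace and stop on an object; "grip_force" is the grip in N (left out, the last holds). Time passes only in rows, so rows that do not move let the fingers close. It gives the time, the measured TCP pose, the force and the opening at its end, in the units of the state.
- readout.sense(): the state, without advancing time (a new reading comes with each control period).
- cams.capture(name): name is "scene" or "top" or "wrist"; returns the picture (400x640x3 uint8, red, green, blue); there is no depth.
- cams.calibration(name): a dict with "fx", "fy", "cx", "cy" (pixels), "R" (3x3) and "t" (3): a world point X has camera coordinates R X + t; the wrist camera has in their place "T_tool_cam" (4x4, takes a point from camera to tool coordinates, whose origin is the TCP and whose axes are the flange's). Camera axes: x right, y down, z forward; pixel columns grow to the right and rows downward; lengths in mm; the calibration is good to about 2 mm. A picture is of the moment at which its call begins: read the wrist's pose just before it. calibration takes no time and is no camera call.
- finish_job(): hands the job in, once; it reports no verdict.
The state is a dict: "time_s": time; "joints": joint angles; "dq": joint speeds; "tau": joint torques, N m; "eef_pos": TCP position; "ee_rot": TCP orientation; "force": force on the tool from outside, world axes, zero at the start; "wrist_torque": the same for the moment, N m; "grip_width": opening from 0.0 (shut) to 1.0 (fully open).
Only numpy, scipy, OpenCV 4.12 (cv2) and the standard library are available. Lean on these libraries where they do the work, as an engineer would, in place of code of your own. Each camera call takes 0.05 s, during which the arm holds its last target.

## Task

In one of the three sealed cases on the mat the metal block has come off its pin: lift and shake the cases one at a time, to and fro along their length, until you have the one that knocks inside. Stand any quiet case you picked up back on the mat, then hold the rattling one out level over the middle of the steel hand-over tray, about a hand's breadth (10 cm) clear of it, and finish still holding it there for a colleague to take. Keep the cases lid up and leave everything else on the bench where it is.

Things in the scene. Friction and masses are not known exactly. Their poses are not given: they have to be found in the camera images.
- case_a_center (a point): centre (half-way up) of one of three identical sealed grey transport cases, outside 120 mm long (its x) x 60 mm wide (its y) x 60 mm high, lid up along z, plain flat long sides, a steel latch on each short end. 0.6 to 0.9 kg, on the mat (centre 33 mm above the bench). Which one has the loose block differs each time
- block_a (a joint): heard from the 0.3 kg block in case_a: its swing along the case's x, rad on a 120 mm arc. All start near 0; pinned ones stay within 0.04. Jerked along x at over 2.5 m/s2 or tipped 15 degrees end-up, a loose one drops to an end stop, +0.18 (22 mm to +x) or -0.18, stays there, then knocks across when jerked or tipped the other way (0.13 N m at the wrist)
- case_b_center (a point): centre (half-way up) of one of three identical sealed grey transport cases, outside 120 mm long (its x) x 60 mm wide (its y) x 60 mm high, lid up along z, plain flat long sides, a steel latch on each short end. 0.6 to 0.9 kg, on the mat (centre 33 mm above the bench). Which one has the loose block differs each time
- block_b (a joint): heard from the 0.3 kg block in case_b: its swing along the case's x, rad on a 120 mm arc. All start near 0; pinned ones stay within 0.04. Jerked along x at over 2.5 m/s2 or tipped 15 degrees end-up, a loose one drops to an end stop, +0.18 (22 mm to +x) or -0.18, stays there, then knocks across when jerked or tipped the other way (0.13 N m at the wrist)
- case_c_center (a point): centre (half-way up) of one of three identical sealed grey transport cases, outside 120 mm long (its x) x 60 mm wide (its y) x 60 mm high, lid up along z, plain flat long sides, a steel latch on each short end. 0.6 to 0.9 kg, on the mat (centre 33 mm above the bench). Which one has the loose block differs each time
- block_c (a joint): heard from the 0.3 kg block in case_c: its swing along the case's x, rad on a 120 mm arc. All start near 0; pinned ones stay within 0.04. Jerked along x at over 2.5 m/s2 or tipped 15 degrees end-up, a loose one drops to an end stop, +0.18 (22 mm to +x) or -0.18, stays there, then knocks across when jerked or tipped the other way (0.13 N m at the wrist)
- mat: black rubber bench mat, 180 mm (its x, away from the robot) x 600 mm (its y) x 3 mm, fixed; origin at the centre of its underside. The cases stand on it in a row along its y, about 190 mm apart, their length roughly along its x
- tray_center (a point): centre of the inner floor (3 mm above the bench) of the shallow steel hand-over tray, 130 mm (x) x 220 mm (y), rim 22 mm high, fixed, on the bench beyond the mat
- tray: the same hand-over tray; origin at the centre of its underside
- pot: bystander: small white screw-cap sample pot, 31 mm across, 38 mm high, standing on the mat between two cases; origin at the centre of its underside
- pen: bystander: marker pen, 130 mm long, 13 mm thick, lying on the mat between two cases; origin at the centre of its underside
- tongs: bystander: long steel tongs, 185 mm long, lying flat to the right of the tray; origin at the centre of its underside
- flask: bystander: metal bench flask with grey stopper, 96 mm across, 168 mm high, standing to the right of the mat; origin at the centre of its underside
- tube_rack: bystander: white tube rack 60 x 120 mm, 54 mm high with its capped tubes, left of the mat; origin at the centre of its underside
- timer: bystander: white bench timer, 50 x 75 x 16 mm, lying left of the tray; origin at the centre of its underside
There are look-alikes about, which are no part of the job. Leave any pink or purple look-alike of the part that bears case_a_center alone.

How it is judged:
By the outcome, as a careful person would: the job done as asked, in the order asked, and still so for the second after the job is handed in, while the arm keeps its last pose, push and grip.
It also fails if it takes over 67 s, if anything falls off the work surface, if the arm or the gripper's body presses on something with over 40 N, if the wrist force passes 120 N, or if a joint passes its speed limit or range.

## Working session

There is one attempt and no reset: what is moved stays moved. The work goes in short steps, Python scripts to look and compute and a tool call to move; the robot and the scene stay as the last step left them, time stands still between calls to the robot, and variables do not carry over. Pictures are saved under pics/ and viewed, and the job is handed in when it is done.

Besides the shell and the picture viewer there is one more tool, called after "Emit:" as name(argument=value, ...) on one line, values as JSON. carry_out: Moves the arm, as the interface text tells. Its arguments: {"type":"object","properties":{"steps":{"type":"array","items":{"type":"number"}},"grip_force":{"type":"number"}},"required":["steps"]}

```bash
mkdir -p pics; ls
python3 - <<'E'
from rig import readout, cams, finish_job
import cv2
s=readout.sense()
for k,v in s.items(): print(k,v)
for n in ["scene","top"]:
    cv2.imwrite(f"pics/{n}0.png",cams.capture(n)[:,:,::-1])
for n in ["scene","top","wrist"]: print(n,cams.calibration(n))
E
```

```text
pics
time_s 0.0
joints [-1.35138187e+00  3.13492209e-01  1.49845582e+00 -3.84980959e-06
  1.33098852e+00 -2.23408257e-01]
dq [-8.26014801e-04 -4.67400530e-04  9.06691543e-04  7.29123814e-05
  1.56243522e-03 -6.27054179e-04]
tau [ 7.49250576e-04 -4.12261820e+01 -2.59747285e+01 -1.14327249e-04
  3.99722529e-03  4.53321860e-06]
eef_pos [ 224.88422588 -474.10856751  230.70642199]
ee_rot [-6.71954139e-04  9.75588157e-01  2.19607142e-01 -5.27689643e-07]
force [-0.046879   -0.3716906  -0.48388896]
wrist_torque [-0.03633973 -0.03330942 -0.0154139 ]
grip_width 0.9996114553355061
scene {'fx': 400.15992695803317, 'fy': 400.15992695803317, 'cx': 319.2202366559997, 'cy': 199.07963366945455, 'R': array([[-0.85921304,  0.51141969,  0.01424274],
       [ 0.33128828,  0.57736522, -0.74625564],
       [-0.38987309, -0.63647412, -0.66550707]]), 't': array([ 487.53576251, -181.16280592, 1349.29832433])}
top {'fx': 432.22968029859874, 'fy': 432.22968029859874, 'cx': 315.89442199095555, 'cy': 195.19056183501098, 'R': array([[ 0.01526574, -0.99979406, -0.01337169],
       [-0.99056234, -0.0133003 , -0.13641608],
       [ 0.13621014,  0.01532798, -0.99056138]]), 't': array([ -10.31576126,  553.91699434, 1131.30417642])}
wrist {'fx': 315.7826099568951, 'fy': 315.7826099568951, 'cx': 322.1393806231965, 'cy': 199.4118524454919, 'T_tool_cam': array([[-1.65875147e-04, -9.52871670e-01, -3.03373618e-01,
         7.80181074e+01],
       [ 9.99999776e-01,  3.85831575e-05, -6.67954941e-04,
         3.32380097e-01],
       [ 6.48180453e-04, -3.03373661e-01,  9.52871451e-01,
        -1.42227453e+02],
       [ 0.00000000e+00,  0.00000000e+00,  0.00000000e+00,
         1.00000000e+00]])}
```

View pics/scene0.png

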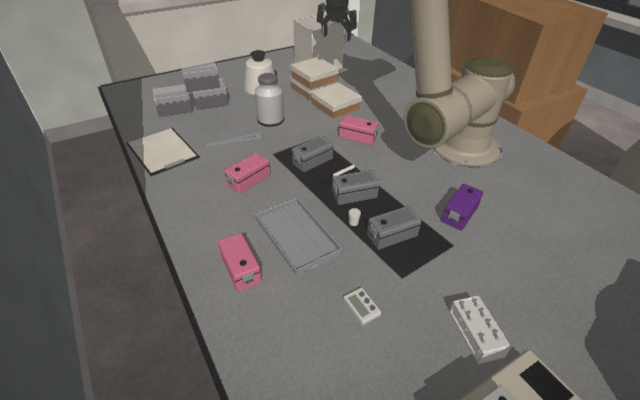

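View pics/top0.png

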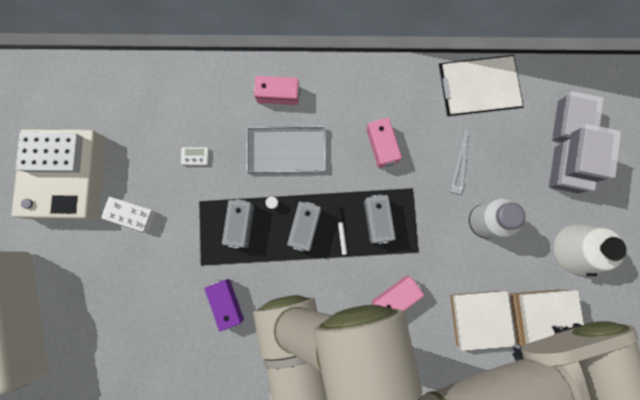

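```bash
cat > h.py <<'E'
import numpy as np, cv2
from rig import readout, cams
from scipy.spatial.transform import Rotation as Rn
def ray(name,uv,z):
    c=cams.calibration(name); uv=np.atleast_2d(np.array(uv,float))
    d=np.c_[(uv[:,0]-c['cx'])/c['fx'],(uv[:,1]-c['cy'])/c['fy'],np.ones(len(uv))]
    R,t=c['R'],c['t']; o=-R.T@t; d=d@R
    return o+d*((z-o[2])/d[:,2])[:,None]
def proj(name,X):
    c=cams.calibration(name); p=np.atleast_2d(X)@c['R'].T+c['t']
    return np.c_[p[:,0]/p[:,2]*c['fx']+c['cx'],p[:,1]/p[:,2]*c['fy']+c['cy']]
def rot():
    q=readout.sense()['ee_rot']; return Rn.from_quat([q[1],q[2],q[3],q[0]])
def wray(uv,z,s):
    c=cams.calibration('wrist'); T=c['T_tool_cam']; q=s['ee_rot']; R=Rn.from_quat([q[1],q[2],q[3],q[0]]).as_matrix()
    uv=np.atleast_2d(np.array(uv,float))
    d=np.c_[(uv[:,0]-c['cx'])/c['fx'],(uv[:,1]-c['cy'])/c['fy'],np.ones(len(uv))]@T[:3,:3].T@R.T
    o=s['eef_pos']+R@T[:3,3]
    return o+d*((z-o[2])/d[:,2])[:,None]
E
python3 - <<'E'
from h import *
im=cv2.imread('pics/top0.png')
hsv=cv2.cvtColor(im,cv2.COLOR_BGR2HSV)
crop=im[110:275,190:430]; cv2.imwrite('pics/crop0.png',cv2.resize(crop,None,fx=3.3,fy=3.3,interpolation=cv2.INTER_CUBIC))
g=hsv[:,:,2]; m=((g>60)).astype(np.uint8)*255
m2=np.zeros_like(m); m2[192:262,204:412]=m[192:262,204:412]
n,l,st,ce=cv2.connectedComponentsWithStats(m2)
for i in range(1,n):
    if st[i,4]>50:
        print(st[i],ce[i],np.median(hsv[l==i],axis=0))
for v in [(237,224),(305,227),(380,220)]: print(im[v[1],v[0]-8:v[0]+9:4].tolist())
E
```

```text
[ 204  192  152   57 2173] [246.26645191 211.89001381] [100.  10. 147.]
[ 363  194   33   51 1253] [379.00399042 218.84038308] [103.  12. 144.]
[ 287  201   34   51 1185] [303.50548523 225.87341772] [103.  12. 146.]
[ 255  221  157   41 1014] [353.57100592 253.91420118] [ 90.    5.  157.5]
[[148, 144, 140], [147, 144, 139], [146, 143, 138], [145, 142, 139], [157, 155, 151]]
[[147, 144, 140], [146, 142, 138], [146, 142, 137], [146, 143, 139], [157, 154, 150]]
[[152, 149, 145], [143, 141, 137], [144, 141, 137], [144, 142, 137], [147, 144, 140]]
```

View pics/crop0.png

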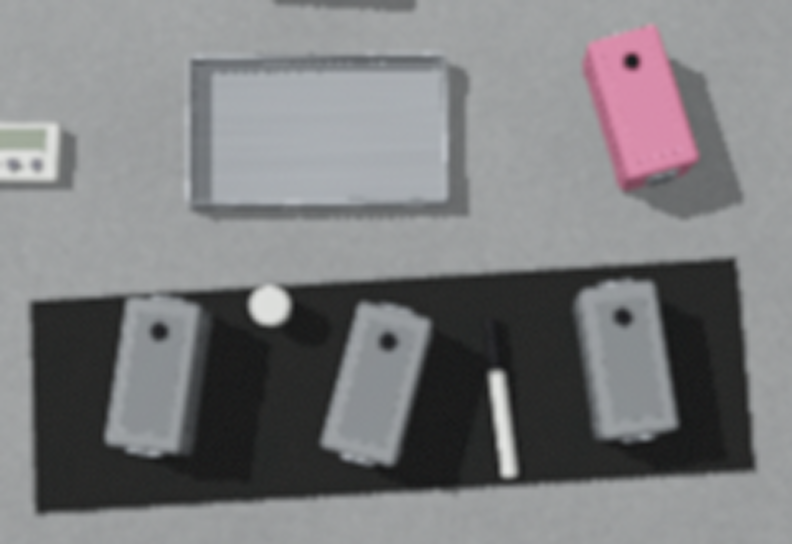

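Run:
```python
from h import *
im=cv2.imread('pics/top0.png'); g=cv2.cvtColor(im,cv2.COLOR_BGR2GRAY)
print(g[230,218:256].tolist()); print(g[230,284:325].tolist()); print(g[225,360:402].tolist())
print(g[195:255,236].tolist());
mat=[(200,201),(413,189),(418,250),(201,265)]
mp=ray('top',mat,3); print('mat',mp.round(0).tolist())
hull=np.zeros_like(g); cv2.fillPoly(hull,[np.array([(203,203),(411,192),(415,247),(204,262)])],255)
for th in (60,115):
  m=((g>th)&(hull>0)).astype(np.uint8)*255
  cs,_=cv2.findContours(m,cv2.RETR_EXTERNAL,cv2.CHAIN_APPROX_NONE)
  for c in cs:
    if cv2.contourArea(c)<80: continue
    P=ray('top',c[:,0,:],63)[:,:2].astype(np.float32)
    r=cv2.minAreaRect(P); print(th,np.round(cv2.minAreaRect(c)[0]),[np.round(a,1) for a in r])
P=ray('top',[(248,128),(326,128),(326,171),(248,173)],22); print('tray rim',P.round(0).tolist())
```

```text
[40, 40, 41, 40, 41, 81, 134, 157, 158, 150, 143, 143, 143, 142, 142, 143, 142, 142, 142, 141, 142, 141, 142, 141, 143, 151, 155, 139, 108, 79, 68, 62, 48, 32, 25, 27, 28, 27]
[40, 41, 41, 42, 40, 41, 79, 132, 155, 159, 158, 152, 143, 142, 142, 141, 141, 142, 142, 141, 141, 142, 141, 142, 142, 140, 141, 149, 153, 139, 105, 63, 35, 26, 29, 26, 28, 28, 26, 28, 29]
[41, 40, 41, 41, 42, 41, 44, 67, 93, 118, 144, 156, 156, 148, 143, 141, 141, 140, 140, 140, 141, 140, 140, 140, 140, 140, 141, 140, 141, 146, 151, 150, 126, 78, 36, 27, 27, 29, 27, 25, 26, 28]
[162, 163, 159, 140, 121, 146, 154, 158, 158, 154, 147, 141, 127, 96, 67, 59, 69, 95, 124, 139, 141, 142, 142, 142, 142, 142, 142, 142, 143, 143, 143, 142, 142, 142, 142, 142, 142, 141, 142, 142, 141, 142, 141, 142, 142, 146, 149, 152, 156, 153, 144, 148, 151, 93, 36, 37, 40, 39, 41, 42]
mat [[538.0, 321.0, 3.0], [580.0, -272.0, 3.0], [412.0, -283.0, 3.0], [362.0, 310.0, 3.0]]
60 [342. 237.] [array([442.3, -72.1]), array([82.1, 16.8]), np.float64(7.6)]
60 [304. 226.] [array([469.7,  28.3]), array([ 65.1, 131.7]), np.float64(76.0)]
60 [237. 224.] [array([471.8, 204.3]), array([ 69.7, 127.3]), np.float64(83.9)]
60 [272. 204.] [array([526.8, 114.3]), array([23.9, 34.6]), np.float64(0.8)]
60 [379. 219.] [array([ 491.2, -168.5]), array([131.5,  69.4]), np.float64(8.7)]
115 [342. 237.] [array([441.3, -71.9]), array([79.5, 13.5]), np.float64(7.6)]
115 [303. 226.] [array([469.5,  28.9]), array([ 58.5, 125.8]), np.float64(76.0)]
115 [236. 223.] [array([473., 207.]), array([ 58. , 123.2]), np.float64(83.7)]
115 [271. 204.] [array([526.8, 115.6]), array([23.9, 31.9]), np.float64(0.8)]
115 [379. 219.] [array([ 491.3, -169.8]), array([126.3,  61.2]), np.float64(9.0)]
tray rim [[744.0, 191.0, 22.0], [747.0, -28.0, 22.0], [624.0, -29.0, 22.0], [616.0, 187.0, 22.0]]
```

Emit:
carry_out(steps=[1.5,-0.6,0,0,0,0,1,2.9,-1.3,0,0,0,0,1,3,-1.3,0,0,0,0,1,3,-1.3,0,0,0,0,1,3,-1.3,0,0,0,0,1,3,-1.3,0,0,0,0,1,3,-1.3,0,0,0,0,1,3,-1.3,0,0,0,0,1,3,-1.3,0,0,0,0,1,3,-1.3,0,0,0,0,1,3,-1.3,0,0,0,0,1,3,-1.3,0,0,0,0,1,2.7,-1.2,0,0,0,0,1,0,0,2.5,0,0,0.8,1,0,0,2.5,0,0,0.8,1,0,0,2.5,0,0,0.8,1,0,0,2.5,0,0,0.88,1,0,0,0,0,0,0,1,0,0,0,0,0,0,1], grip_force=70)

```text
time_s: 1.68
eef_pos: [490.8, -169.8, 131.0]
ee_rot: [-0.001, 0.997, 0.079, -0.001]
force: [-0.1, -0.9, -0.4]
grip_width: 1.001
```

Run:
```python
from h import *
s=readout.sense(); im=cams.capture('wrist')[:,:,::-1]; cv2.imwrite('pics/w1.png',im); print(s['eef_pos'])
g=cv2.cvtColor(im,cv2.COLOR_BGR2GRAY)
```

```text
[ 490.83700504 -169.77845791  131.00087078]
```

View pics/w1.png

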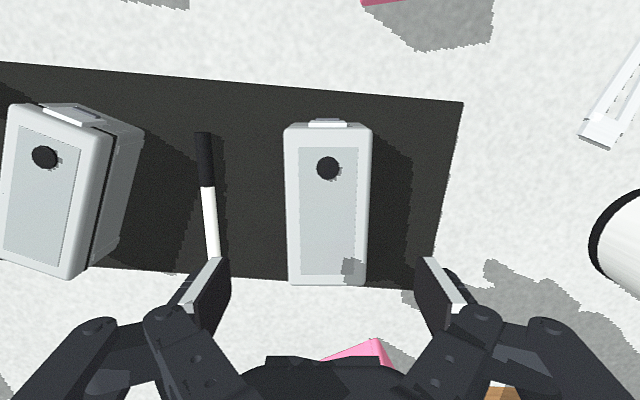

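Run:
```python
from h import *
s=readout.sense()
P=wray([(284,128),(372,127),(367,285),(288,285)],63,s); print(P.round(1).tolist()); c=P.mean(0); print(c)
print(np.degrees(np.arctan2(*(P[0]-P[3])[:2][::-1])),np.degrees(np.arctan2(*(P[1]-P[2])[:2][::-1])))
R=rot().as_matrix(); print('tool delta',R.T@(c-s['eef_pos']), 'yaw',np.degrees(np.arctan2(R[1,0],R[0,0])))
```

```text
[[546.7, -136.1, 63.0], [556.5, -193.0, 63.0], [439.4, -213.6, 63.0], [429.8, -153.6, 63.0]]
[ 493.09789052 -174.0470954    63.        ]
8.487192308713713 9.978519665911437
tool delta [ 0.89839929  4.01486353 69.28350407] yaw 9.101366723654618
```

Emit:
carry_out(steps=[0.1,0.25,2,0,0,0,1,0,0,3,0,0,0,1,0,0,3,0,0,0,1,0,0,2,0,0,0,1,0,0,1.4,0,0,0,1,0,0,0,0,0,0,1,0,0,0,0,0,0,0,0,0,0,0,0,0,-0.3,0,0,0,0,0,0,-0.3,0,0,0,0,0,0,-0.3,0,0,0,0,0,0,-0.3,0,0,0,0,0,0,-0.3], grip_force=70)

```text
time_s: 2.73
eef_pos: [493.7, -172.9, 19.4]
ee_rot: [0.001, 0.997, 0.078, 0.002]
force: [-0.2, -0.4, 6.3]
grip_width: 0.692
```

Run:
```python
from h import *
s=readout.sense(); print(s['time_s'],s['eef_pos'],s['force'],s['wrist_torque'],s['grip_width'])
```

```text
2.7333 [ 493.71553698 -172.86833311   19.43605707] [-0.19856912 -0.39708037  6.33874973] [0.29726353 0.11186607 0.04373666] 0.6921001625827997
```

Emit:
carry_out(steps=[0,0,-1,0,0,0,-0.4,0,0,-2,0,0,0,-0.4,0,0,-3,0,0,0,-0.4,0,0,-3,0,0,0,-0.4,0,0,-2,0,0,0,-0.4,0,0,-1,0,0,0,-0.4,0,0,0,0,0,0,-0.4,0,0,0,0,0,0,-0.4,0,0,0,0,0,0,-0.4,0,0,0,0,0,0,-0.4,0,0,0,0,0,0,-0.4])

```text
time_s: 3.65
eef_pos: [492.1, -172.0, 136.1]
ee_rot: [-0.001, 0.997, 0.078, -0.001]
force: [0.2, -0.5, -7.6]
grip_width: 0.691
```

```bash
cat > st.py <<'E'
from h import *
s=readout.sense(); R=rot().as_matrix()
print('t',s['time_s'],'pos',s['eef_pos'].round(1),'F',s['force'].round(2),'tool torque',(R.T@s['wrist_torque']).round(3),'w',round(s['grip_width'],4),'yaw',np.degrees(np.arctan2(R[1,0],R[0,0])).round(1),'tool z',R[:,2].round(4))
E
python3 st.py
```

```text
t 3.65 pos [ 492.1 -172.   136.1] F [ 0.22 -0.53 -7.62] tool torque [0.009 0.03  0.01 ] w 0.6907 yaw 9.0 tool z [-0.0019  0.0012 -1.    ]
```

Emit:
carry_out(steps=[4,0,0,0,0,0,-0.4,3.2,0,0,0,0,0,-0.4,2.4,0,0,0,0,0,-0.4,1.6,0,0,0,0,0,-0.4,0.9,0,0,0,0,0,-0.4,0.3,0,0,0,0,0,-0.4,0,0,0,0,0,0,-0.4,0,0,0,0,0,0,-0.4,0,0,0,0,0,0,-0.4,0,0,0,0,0,0,-0.4])

```text
time_s: 4.48
eef_pos: [614.5, -153.1, 137.4]
ee_rot: [-0.0, 0.997, 0.078, -0.0]
force: [0.1, -0.2, -7.1]
grip_width: 0.695
```

```bash
python3 st.py
```

```text
t 4.4833 pos [ 614.5 -153.1  137.4] F [ 0.1  -0.17 -7.07] tool torque [ 0.017 -0.033  0.013] w 0.6954 yaw 8.9 tool z [-2.e-04  1.e-04 -1.e+00]
```

Emit:
carry_out(steps=[-4,0,0,0,0,0,-0.4,-3.2,0,0,0,0,0,-0.4,-2.4,0,0,0,0,0,-0.4,-1.6,0,0,0,0,0,-0.4,-0.9,0,0,0,0,0,-0.4,-0.3,0,0,0,0,0,-0.4,0,0,0,0,0,0,-0.4,0,0,0,0,0,0,-0.4,0,0,0,0,0,0,-0.4,0,0,0,0,0,0,-0.4])

```text
time_s: 5.32
eef_pos: [493.1, -172.1, 137.2]
ee_rot: [-0.0, 0.997, 0.078, 0.0]
force: [0.8, 0.6, -8.0]
grip_width: 0.697
```

```bash
python3 st.py
```

```text
t 5.3167 pos [ 493.1 -172.1  137.2] F [ 0.81  0.57 -7.98] tool torque [0.013 0.058 0.013] w 0.6971 yaw 9.0 tool z [ 1.e-04  0.e+00 -1.e+00]
```

```bash
cat > tq.py <<'E'
from h import *
L=[]
for i in range(6):
    s=readout.sense(); R=rot().as_matrix(); L.append(np.r_[R.T@s['wrist_torque'],R.T@s['force']]); cams.capture('top')
L=np.array(L); print(s['time_s'],'ty',L[:,1].round(3),'mean',L.mean(0).round(3),'sd',L.std(0,ddof=1).round(3))
print(s['eef_pos'].round(1),R[:,2].round(4))
E
python3 tq.py
```

```text
5.5667 ty [0.058 0.024 0.032 0.037 0.052 0.02 ] mean [-0.01   0.037 -0.013  0.042  0.043  7.283] sd [0.02  0.015 0.037 1.023 0.419 0.538]
[ 492.7 -172.2  137.2] [-0.e+00  1.e-04 -1.e+00]
```

Emit:
carry_out(steps=[0.5,0,0,0,0,0,-0.4,1,0,0,0,0,0,-0.4,1.7,0,0,0,0,0,-0.4,2.4,0,0,0,0,0,-0.4,3.2,0,0,0,0,0,-0.4,4,0,0,0,0,0,-0.4,0,0,0,0,0,0,-0.4,0,0,0,0,0,0,-0.4,0,0,0,0,0,0,-0.4,0,0,0,0,0,0,-0.4,0,0,0,0,0,0,-0.4])

```text
time_s: 6.53
eef_pos: [618.4, -152.5, 137.7]
ee_rot: [0.0, 0.997, 0.078, 0.0]
force: [0.3, -0.4, -7.9]
grip_width: 0.692
```

```bash
python3 tq.py
```

```text
6.7833 ty [ 0.04   0.048  0.037 -0.032  0.005 -0.043] mean [-1.10e-02  9.00e-03 -6.00e-03 -2.58e-01  1.00e-01  7.38e+00] sd [0.023 0.039 0.029 0.322 0.222 0.532]
[ 618.8 -152.5  137.6] [ 2.e-04 -1.e-04 -1.e+00]
```

Emit:
carry_out(steps=[-0.5,0,0,0,0,0,-0.4,-1,0,0,0,0,0,-0.4,-1.7,0,0,0,0,0,-0.4,-2.4,0,0,0,0,0,-0.4,-3.2,0,0,0,0,0,-0.4,-4,0,0,0,0,0,-0.4,0,0,0,0,0,0,-0.4,0,0,0,0,0,0,-0.4,0,0,0,0,0,0,-0.4,0,0,0,0,0,0,-0.4,0,0,0,0,0,0,-0.4])

```text
time_s: 7.75
eef_pos: [493.2, -172.3, 137.4]
ee_rot: [0.0, 0.997, 0.078, 0.0]
force: [0.2, -0.7, -7.8]
grip_width: 0.689
```

```bash
python3 tq.py
```

```text
8.0 ty [ 0.009 -0.008 -0.029  0.009 -0.029  0.025] mean [ 2.000e-03 -4.000e-03 -1.600e-02  1.520e-01  1.030e-01  7.805e+00] sd [0.034 0.022 0.039 0.674 0.532 0.426]
[ 492.7 -172.2  137.2] [-1.e-04  0.e+00 -1.e+00]
```

Emit:
carry_out(steps=[0,0,2,0,0,0,-0.4,0,0,3,0,0,0,-0.4,0,0,3,0,0,0,-0.4,0,0,2,0,0,0,-0.4,0,0,1,0,0,0,-0.4,0,0,0.5,0,0,0,-0.4,0,0,0.25,0,0,0,-0.4,0,0,0,0,0,0,-0.4,0,0,0,0,0,0,-0.4,0,0,0,0,0,0,0.7,0,0,0,0,0,0,1,0,0,0,0,0,0,1,0,0,0,0,0,0,1,0,0,-1.7,0,0,0,1,0,0,-3,0,0,0,1,0,0,-3,0,0,0,1,0,0,-2.5,0,0,0,1,0,0,-1.3,0,0,0,1])

```text
time_s: 9.55
eef_pos: [493.5, -172.8, 138.3]
ee_rot: [0.001, 0.997, 0.078, 0.002]
force: [0.7, -0.7, 1.1]
grip_width: 0.999
```

Emit:
carry_out(steps=[0.1,-1.5,0,0,0,0,1,0.1,-2.7,0,0,0,0,1,0.2,-3,0,0,0,0,1,0.2,-3,0,0,0,0,1,0.1,-3,0,0,0,0,1,0.1,-3,0,0,0,0,1,0.1,-2.4,0,0,0,0,1,0.1,-1.4,0,0,0,1.15,1,0,0,0,0,0,1.15,1,0,0,0,0,0,1.15,1,0,0,0,0,0,1.15,1,0,0,0,0,0,0,1,0,0,0,0,0,0,1])

```text
time_s: 10.63
eef_pos: [470.8, 27.4, 134.3]
ee_rot: [-0.0, 0.993, -0.121, -0.0]
force: [0.1, 0.5, 0.4]
grip_width: 0.998
```

```bash
python3 st.py
python3 - <<'E'
from h import *
s=readout.sense(); im=cams.capture('wrist')[:,:,::-1]; cv2.imwrite('pics/w2.png',im)
cv2.imwrite('pics/top2.png',cams.capture('top')[:,:,::-1])
E
```

```text
t 10.6333 pos [470.8  27.4 134.3] F [0.14 0.49 0.41] tool torque [0.053 0.001 0.018] w 0.9976 yaw -13.8 tool z [-8.e-04  3.e-04 -1.e+00]
```

View pics/w2.png

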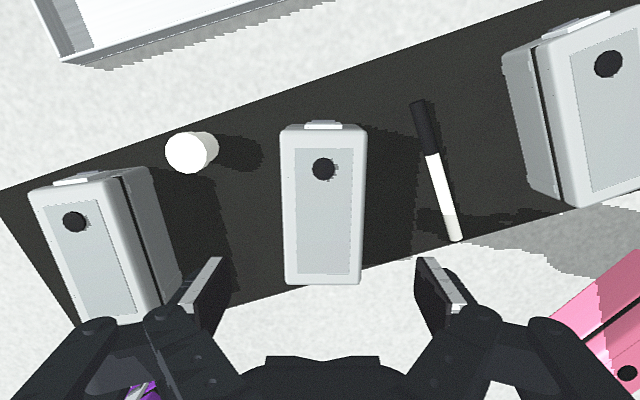

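View pics/top2.png

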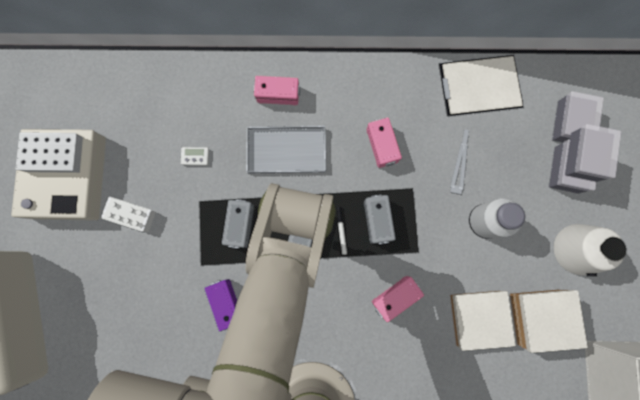

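Run:
```python
from h import *
s=readout.sense()
P=wray([(280,129),(367,127),(360,285),(285,284)],63,s); c=P.mean(0); print(c)
print(np.degrees(np.arctan2(*(P[0]-P[3])[:2][::-1])),np.degrees(np.arctan2(*(P[1]-P[2])[:2][::-1])))
R=rot().as_matrix(); print('tool delta',R.T@(c-s['eef_pos']))
P=wray([(414,102),(456,240)],10,s); print('pen',P.round(0).tolist(), (P-s['eef_pos'])@R)
P=wray([(192,152)],38,s); print('pot',P.round(0).tolist(), (P-s['eef_pos'])@R)
```

```text
[470.94980454  26.6799531   63.        ]
-14.31686134141732 -14.003393750914759
tool delta [ 0.11313097  0.41847104 71.51604208]
pen [[527.0, -63.0, 10.0], [396.0, -82.0, 10.0]] [[ 75.61855224  74.04734249 124.47761808]
 [-46.33733636 123.65376573 124.53641672]]
pot [[533.0, 113.0, 38.0]] [[ 39.73326931 -98.64301811  96.49855431]]
```

Emit:
carry_out(steps=[0,0,2,0,0,0,1,0,0,3,0,0,0,1,0,0,3,0,0,0,1,0,0,2,0,0,0,1,0,0,1.5,0,0,0,1,0,0,0,0,0,0,1,0,0,0,0,0,0,0,0,0,0,0,0,0,-0.4,0,0,0,0,0,0,-0.4,0,0,0,0,0,0,-0.4,0,0,0,0,0,0,-0.4,0,0,-1,0,0,0,-0.4,0,0,-2,0,0,0,-0.4,0,0,-3,0,0,0,-0.4,0,0,-3,0,0,0,-0.4,0,0,-2,0,0,0,-0.4,0,0,-1,0,0,0,-0.4,0,0,0,0,0,0,-0.4,0,0,0,0,0,0,-0.4,0,0,0,0,0,0,-0.4], grip_force=70)

```text
time_s: 12.4
eef_pos: [470.4, 27.1, 138.8]
ee_rot: [-0.0, 0.993, -0.122, -0.001]
force: [-0.3, 0.3, -8.0]
grip_width: 0.696
```

```bash
python3 st.py;python3 tq.py
```

```text
t 12.4 pos [470.4  27.1 138.8] F [-0.32  0.33 -8.03] tool torque [-0.007  0.013 -0.021] w 0.696 yaw -14.0 tool z [-2.3e-03  5.0e-04 -1.0e+00]
12.65 ty [ 0.013  0.015 -0.001 -0.016  0.037  0.02 ] mean [-0.008  0.011  0.009  0.077 -0.409  7.138] sd [0.014 0.018 0.025 0.477 0.298 0.583]
[471.   26.9 139.2] [-1.3e-03  3.0e-04 -1.0e+00]
```

Emit:
carry_out(steps=[0.5,0,0,0,0,0,-0.4,1,0,0,0,0,0,-0.4,1.7,0,0,0,0,0,-0.4,2.4,0,0,0,0,0,-0.4,3.2,0,0,0,0,0,-0.4,4,0,0,0,0,0,-0.4,0,0,0,0,0,0,-0.4,0,0,0,0,0,0,-0.4,0,0,0,0,0,0,-0.4,0,0,0,0,0,0,-0.4,0,0,0,0,0,0,-0.4])

```text
time_s: 13.62
eef_pos: [594.9, -3.9, 140.1]
ee_rot: [-0.0, 0.993, -0.122, 0.0]
force: [0.4, 0.0, -7.2]
grip_width: 0.696
```

```bash
python3 tq.py
```

```text
13.8667 ty [ 0.     0.039  0.086 -0.021  0.047 -0.007] mean [-4.000e-03  2.400e-02  1.000e-03  5.110e-01  1.180e-01  7.198e+00] sd [0.01  0.04  0.039 0.602 0.419 0.181]
[595.3  -4.1 140.1] [ 3.e-04 -1.e-04 -1.e+00]
```

Emit:
carry_out(steps=[-0.5,0,0,0,0,0,-0.4,-1,0,0,0,0,0,-0.4,-1.7,0,0,0,0,0,-0.4,-2.4,0,0,0,0,0,-0.4,-3.2,0,0,0,0,0,-0.4,-4,0,0,0,0,0,-0.4,0,0,0,0,0,0,-0.4,0,0,0,0,0,0,-0.4,0,0,0,0,0,0,-0.4,0,0,0,0,0,0,-0.4,0,0,0,0,0,0,-0.4])

```text
time_s: 14.83
eef_pos: [472.0, 26.6, 140.0]
ee_rot: [0.0, 0.993, -0.122, 0.0]
force: [0.5, -0.7, -8.0]
grip_width: 0.694
```

```bash
python3 tq.py
```

```text
15.0833 ty [ 0.019  0.016 -0.038  0.036  0.031  0.034] mean [5.000e-03 1.600e-02 6.000e-03 3.230e-01 4.710e-01 7.764e+00] sd [0.016 0.028 0.034 0.566 0.468 0.258]
[471.4  26.8 139.7] [-2.e-04  0.e+00 -1.e+00]
```

Emit:
carry_out(steps=[3.8,0,0,0,0,0,-0.4,3.8,0,0,0,0,0,-0.4,-3.8,0,0,0,0,0,-0.4,-3.8,0,0,0,0,0,-0.4,3.8,0,0,0,0,0,-0.4,3.8,0,0,0,0,0,-0.4,-3.8,0,0,0,0,0,-0.4,-3.8,0,0,0,0,0,-0.4,0,0,0,0,0,0,-0.4,0,0,0,0,0,0,-0.4,0,0,0,0,0,0,-0.4,0,0,0,0,0,0,-0.4])

```text
time_s: 16.13
eef_pos: [472.1, 26.6, 140.3]
ee_rot: [0.0, 0.993, -0.122, 0.001]
force: [-0.1, -1.3, -8.1]
grip_width: 0.695
```

```bash
python3 tq.py
```

```text
16.3833 ty [ 0.051  0.01   0.009 -0.009 -0.027  0.009] mean [-9.000e-03  7.000e-03 -1.000e-03  5.200e-02  4.000e-01  7.503e+00] sd [0.028 0.026 0.03  0.221 0.779 0.465]
[471.5  26.7 139.8] [ 2.e-04 -1.e-04 -1.e+00]
```

Emit:
carry_out(steps=[0,0,2,0,0,0,-0.4,0,0,3,0,0,0,-0.4,0,0,3,0,0,0,-0.4,0,0,2,0,0,0,-0.4,0,0,1,0,0,0,-0.4,0,0,0.5,0,0,0,-0.4,0,0,0.25,0,0,0,-0.4,0,0,0.1,0,0,0,-0.4,0,0,0,0,0,0,-0.4,0,0,0,0,0,0,-0.4])

```text
time_s: 17.27
eef_pos: [471.9, 26.8, 22.2]
ee_rot: [0.0, 0.993, -0.122, 0.001]
force: [0.1, -0.3, -7.2]
grip_width: 0.692
```

Not yet touching; ease down a little.

Emit:
carry_out(steps=[0,0,0.1,0,0,0,-0.4,0,0,0.05,0,0,0,-0.4,0,0,0,0,0,0,-0.4,0,0,0,0,0,0,-0.4])

```text
time_s: 17.6
eef_pos: [471.9, 26.8, 21.1]
ee_rot: [0.0, 0.993, -0.122, 0.001]
force: [-4.0, 0.7, 5.9]
grip_width: 0.696
```

Emit:
carry_out(steps=[0,0,0,0,0,0,0.7,0,0,0,0,0,0,1,0,0,0,0,0,0,1,0,0,0,0,0,0,1,0,0,-1.5,0,0,0,1,0,0,-3,0,0,0,1,0,0,-3,0,0,0,1,0,0,-2.5,0,0,0,1,0,0,-1.5,0,0,0,1,-0.3,-1.3,0,0,0,0,1,-0.6,-2.7,0,0,0,0,1,-0.7,-3,0,0,0,0,1,-0.7,-3,0,0,0,0,1,-0.7,-3,0,0,0,0,1,-0.6,-2.6,0,0,0,0,1,-0.4,-1.7,0,0,0,-0.8,1,0,0,0,0,0,-0.8,1,0,0,0,0,0,0,1,0,0,0,0,0,0,1])

```text
time_s: 19.18
eef_pos: [474.3, 204.3, 134.7]
ee_rot: [0.0, 0.999, -0.054, -0.0]
force: [-0.4, -0.2, 0.4]
grip_width: 1.0
```

```bash
python3 st.py
python3 - <<'E'
from h import *
s=readout.sense(); im=cams.capture('wrist')[:,:,::-1]; cv2.imwrite('pics/w3.png',im)
E
```

```text
t 19.1833 pos [474.3 204.3 134.7] F [-0.44 -0.16  0.43] tool torque [ 0.018  0.001 -0.007] w 1.0003 yaw -6.1 tool z [-1.e-04 -1.e-04 -1.e+00]
```

View pics/w3.png

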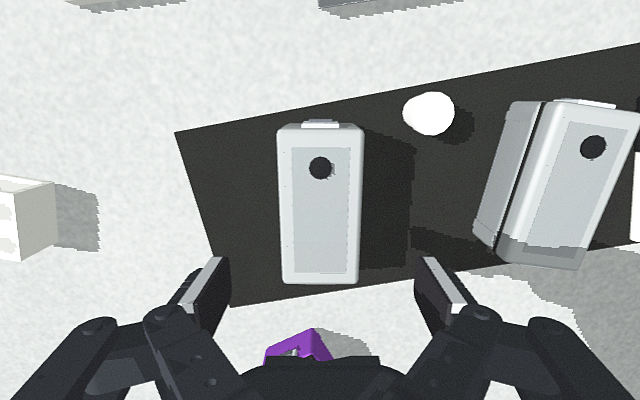

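Emit:
carry_out(steps=[0,-0.1,2,0,0,0,1,0,0,3,0,0,0,1,0,0,3,0,0,0,1,0,0,2,0,0,0,1,0,0,1.5,0,0,0,1,0,0,0,0,0,0,1,0,0,0,0,0,0,0,0,0,0,0,0,0,-0.4,0,0,0,0,0,0,-0.4,0,0,0,0,0,0,-0.4,0,0,0,0,0,0,-0.4,0,0,-1,0,0,0,-0.4,0,0,-2,0,0,0,-0.4,0,0,-3,0,0,0,-0.4,0,0,-3,0,0,0,-0.4,0,0,-2,0,0,0,-0.4,0,0,-1,0,0,0,-0.4,0,0,0,0,0,0,-0.4,0,0,0,0,0,0,-0.4,0,0,0,0,0,0,-0.4], grip_force=70)

```text
time_s: 20.9
eef_pos: [473.5, 205.1, 138.1]
ee_rot: [0.0, 0.999, -0.053, -0.002]
force: [0.4, 0.3, -7.0]
grip_width: 0.692
```

```bash
python3 st.py;python3 tq.py
```

```text
t 20.9 pos [473.5 205.1 138.1] F [ 0.4   0.26 -7.05] tool torque [-0.066 -0.075 -0.037] w 0.6922 yaw -6.0 tool z [-3.2e-03 -7.0e-04 -1.0e+00]
21.15 ty [-0.075  0.004 -0.08  -0.061 -0.031 -0.07 ] mean [-0.021 -0.052 -0.011  0.15  -0.05   7.013] sd [0.041 0.033 0.027 0.416 0.502 0.472]
[474.2 205.3 139. ] [-1.5e-03 -2.0e-04 -1.0e+00]
```

Emit:
carry_out(steps=[0.5,0,0,0,0,0,-0.4,1,0,0,0,0,0,-0.4,1.7,0,0,0,0,0,-0.4,2.4,0,0,0,0,0,-0.4,3.2,0,0,0,0,0,-0.4,4,0,0,0,0,0,-0.4,0,0,0,0,0,0,-0.4,0,0,0,0,0,0,-0.4,0,0,0,0,0,0,-0.4,0,0,0,0,0,0,-0.4,0,0,0,0,0,0,-0.4])

```text
time_s: 22.12
eef_pos: [601.1, 192.2, 140.1]
ee_rot: [-0.0, 0.999, -0.052, -0.0]
force: [0.7, -0.5, -7.3]
grip_width: 0.697
```

```bash
python3 tq.py
```

```text
22.3667 ty [-0.01  -0.048 -0.057 -0.067 -0.064 -0.054] mean [-1.000e-03 -5.000e-02 -9.000e-03  3.460e-01  3.770e-01  7.458e+00] sd [0.034 0.021 0.026 0.493 0.443 0.421]
[601.6 192.1 140.1] [ 4.e-04  0.e+00 -1.e+00]
```

Emit:
carry_out(steps=[-0.5,0,0,0,0,0,-0.4,-1,0,0,0,0,0,-0.4,-1.7,0,0,0,0,0,-0.4,-2.4,0,0,0,0,0,-0.4,-3.2,0,0,0,0,0,-0.4,-4,0,0,0,0,0,-0.4,0,0,0,0,0,0,-0.4,0,0,0,0,0,0,-0.4,0,0,0,0,0,0,-0.4,0,0,0,0,0,0,-0.4,0,0,0,0,0,0,-0.4])

```text
time_s: 23.33
eef_pos: [475.4, 205.3, 140.0]
ee_rot: [-0.0, 0.999, -0.053, 0.001]
force: [-0.1, -0.7, -6.4]
grip_width: 0.697
```

```bash
python3 tq.py
```

```text
23.5833 ty [0.105 0.093 0.075 0.044 0.053 0.103] mean [-1.200e-02  7.900e-02  5.000e-03 -3.200e-02  2.900e-01  7.271e+00] sd [0.032 0.026 0.044 0.186 0.717 0.468]
[474.7 205.3 139.7] [-1.e-04 -0.e+00 -1.e+00]
```

Emit:
carry_out(steps=[0.5,0,0,0,0,0,-0.4,1,0,0,0,0,0,-0.4,1.7,0,0,0,0,0,-0.4,2.4,0,0,0,0,0,-0.4,3.2,0,0,0,0,0,-0.4,4,0,0,0,0,0,-0.4,0,0,0,0,0,0,-0.4,0,0,0,0,0,0,-0.4,0,0,0,0,0,0,-0.4,0,0,0,0,0,0,-0.4,0,0,0,0,0,0,-0.4])

```text
time_s: 24.55
eef_pos: [601.1, 192.2, 140.1]
ee_rot: [-0.0, 0.999, -0.052, -0.0]
force: [-0.4, 0.5, -7.1]
grip_width: 0.694
```

```bash
python3 tq.py
python3 - <<'E'
from h import *
cv2.imwrite('pics/top3.png',cams.capture('top')[:,:,::-1])
im=cv2.imread('pics/scene0.png')
cv2.imwrite('pics/sc_tray.png',cv2.resize(im[190:280,245:350],None,fx=6,fy=6,interpolation=cv2.INTER_CUBIC))
E
```

```text
24.8 ty [-0.064 -0.096 -0.084 -0.072 -0.003 -0.055] mean [-0.008 -0.062  0.    -0.123  0.041  7.233] sd [0.03  0.033 0.024 0.493 0.538 0.406]
[601.6 192.1 140.1] [ 3.e-04  1.e-04 -1.e+00]
```

View pics/top3.png

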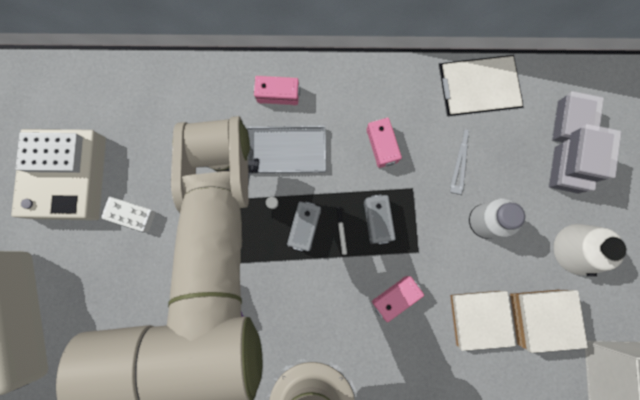

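View pics/sc_tray.png

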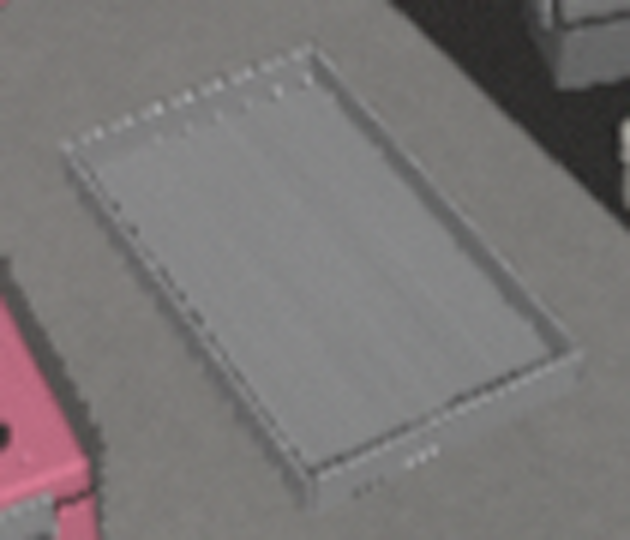

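Run:
```python
from h import *
P=ray('scene',[(245+u/6,190+v/6) for u,v in [(65,150),(312,45),(578,352),(310,480)]],22); print(P.round(0).tolist(),P.mean(0))
c=np.array([683,80.]); c=(c+P.mean(0)[:2])/2; print(c)
s=readout.sense(); d=np.r_[c,130]-s['eef_pos']; R=rot().as_matrix(); print(R.T@d)
```

```text
[[752.0, -17.0, 22.0], [625.0, -24.0, 22.0], [621.0, 194.0, 22.0], [745.0, 197.0, 22.0]] [685.72307114  87.50241923  22.        ]
[684.36153557  83.75120961]
[93.58780866 98.96770387  9.97122435]
```

Emit:
carry_out(steps=[0.3,0.3,0.1,0,0,0,-0.4,0.8,0.8,0.1,0,0,0,-0.4,1.2,1.2,0.1,0,0,0,-0.4,1.4,1.5,0.1,0,0,0,-0.4,1.5,1.6,0.1,0,0,0,-0.4,1.4,1.5,0.1,0,0,0,-0.4,1.2,1.3,0.1,0,0,0,-0.4,0.9,0.9,0.1,0,0,0,-0.4,0.5,0.6,0.1,0,0,0,-0.4,0.2,0.2,0.1,0,0,0,-0.4,0,0,0,0,0,-0.3,-0.4,0,0,0,0,0,-0.4,-0.4,0,0,0,0,0,-0.3,-0.4,0,0,0,0,0,0,-0.4,0,0,0,0,0,0,-0.4,0,0,0,0,0,0,-0.4,0,0,0,0,0,0,-0.4,0,0,0,0,0,0,-0.4])

```text
time_s: 26.4
eef_pos: [684.8, 83.7, 129.8]
ee_rot: [-0.0, 1.0, -0.009, 0.0]
force: [0.4, 0.4, -7.7]
grip_width: 0.692
```

```bash
python3 st.py; python3 tq.py
python3 - <<'E'
from h import *
for n in ('scene','top'): cv2.imwrite(f'pics/{n}4.png',cams.capture(n)[:,:,::-1])
im=cv2.imread('pics/scene4.png'); cv2.imwrite('pics/sc4.png',cv2.resize(im[120:320,200:450],None,fx=3,fy=3))
E
```

```text
t 26.4 pos [684.8  83.7 129.8] F [ 0.45  0.41 -7.69] tool torque [ 0.071 -0.059 -0.006] w 0.6921 yaw -1.0 tool z [ 0.  0. -1.]
26.65 ty [-0.059 -0.007 -0.066  0.019 -0.036 -0.088] mean [ 0.011 -0.039 -0.014  0.315  0.278  7.302] sd [0.032 0.04  0.025 0.709 0.416 0.637]
[684.9  83.6 129.8] [ 0.  0. -1.]
```

View pics/sc4.png

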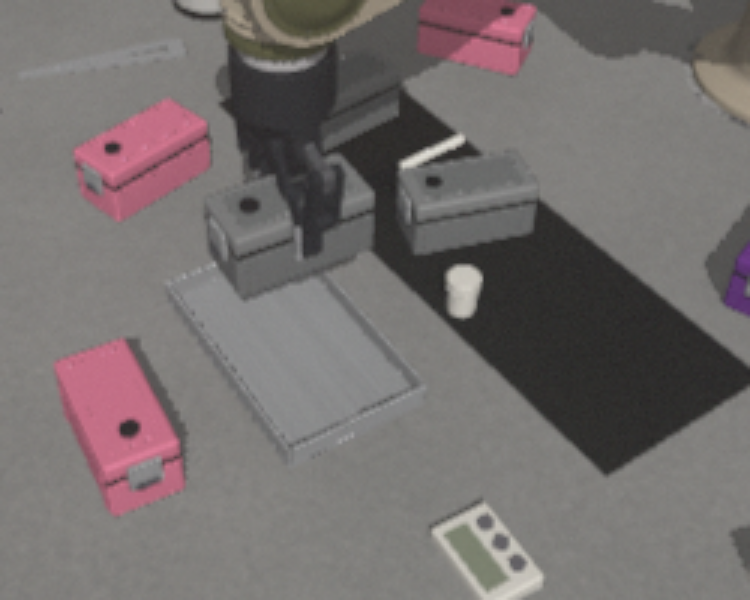

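View pics/top4.png

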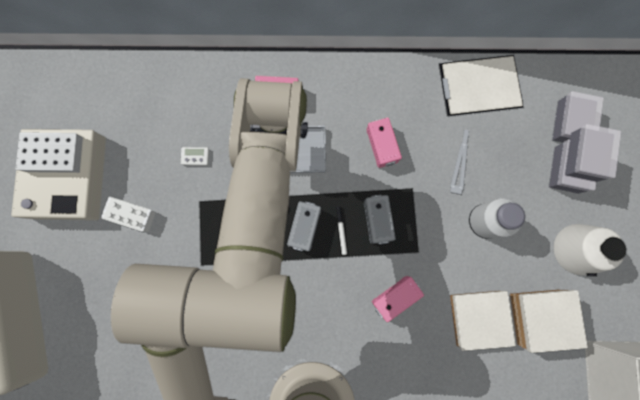

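Run:
```python
from h import *
for z in (101,111,121):
  for x,y in ((745,113.6),(625,113.6)):
    p=proj('scene',[x,y,z])[0]; print(z,x,((p-[200,120])*3).round(0))
```

```text
101 745 [236. 310.]
101 625 [370. 257.]
111 745 [235. 301.]
111 625 [370. 248.]
121 745 [235. 291.]
121 625 [371. 239.]
```

Run:
```python
from h import *
im=cv2.imread('pics/scene4.png'); a=im[165:225,262:332]
a=cv2.convertScaleAbs(a,alpha=1.6)
a=cv2.resize(a,None,fx=11,fy=9.9 if 0 else 10,interpolation=cv2.INTER_CUBIC)
def P(X): return ((proj('scene',X)[0]-[262,165])*[11,10]).astype(int)
cx,cy=684.8,83.7
y=cy+30
for z,col in ((111,(0,0,255)),(171,(0,255,0))):
    cv2.line(a,P([cx-60,y,z]),P([cx+60,y,z]),col,1)
cv2.line(a,P([cx+60,y,111]),P([cx+60,y,171]),(255,0,0),1)
cv2.imwrite('pics/z4.png',a)
```

```text
(no output)
```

View pics/z4.png

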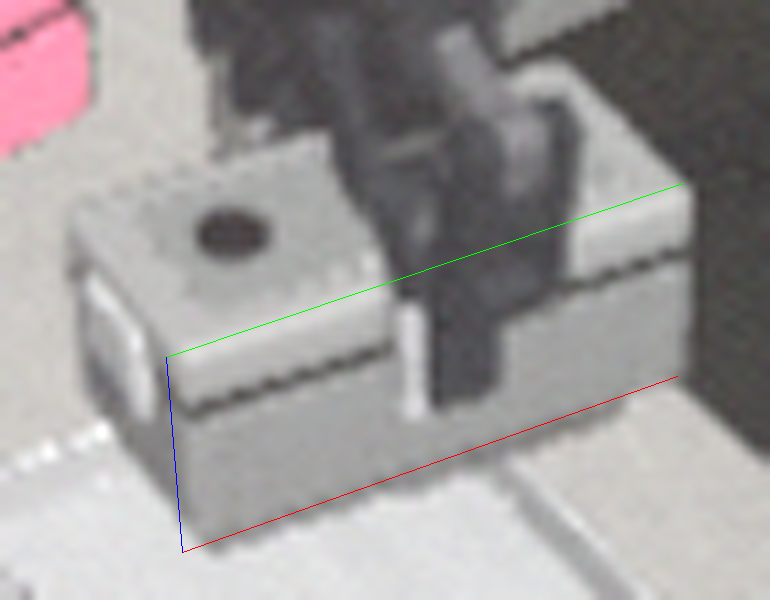

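Run:
```python
from h import *
cv2.imwrite('pics/w5.png',cams.capture('wrist')[:,:,::-1])
```

```text
(no output)
```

View pics/w5.png

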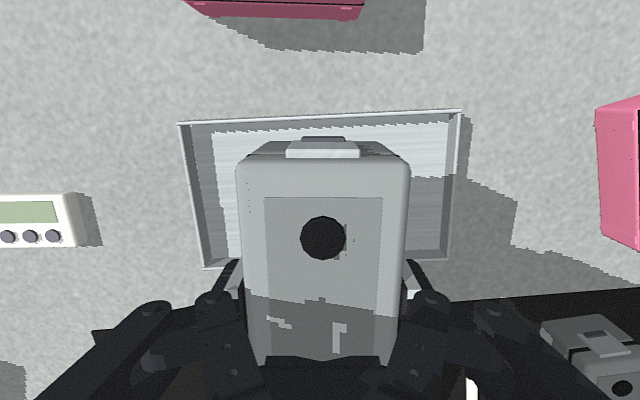

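Run:
```python
from h import *
s=readout.sense(); P=wray([(180,122),(461,110),(447,258),(203,268)],22,s); print(P.round(0).tolist(),P.mean(0),s['eef_pos'])
P=wray([(237,160),(408,160),(388,362),(250,362)],171,s); print(P.round(1).tolist())
print(readout.sense()['time_s'])
```

```text
[[748.0, 192.0, 22.0], [753.0, -23.0, 22.0], [627.0, -26.0, 22.0], [621.0, 191.0, 22.0]] [687.19450518  83.53738657  22.        ] [684.85086595  83.60792664 129.80153305]
[[744.6, 110.1, 171.0], [743.6, 54.9, 171.0], [661.7, 57.7, 171.0], [662.8, 113.1, 171.0]]
26.85
```

Run:
```python
from rig import finish_job
print(finish_job())
```

```text
the job is handed in; nothing more can be done
None
```

The rattling case is the left one, on the rack side of the mat. I handed the job in at about 27 s with the arm still holding it over the middle of the tray.

- **Shaking:** I lifted and shook the right, middle and left grey cases in turn.
  - The right and middle ones stayed quiet. Their mean wrist moment wandered between −0.004 and 0.037 N m. In the right one, single early readings spread further (−0.03 to 0.06 N m); averaged readings showed that was noise.
  - The left one knocked clearly, going from −0.050 to +0.079 and back to −0.062 N m.
- **Quiet cases:** Both went back lid up at their old spots on the mat. The last top picture shows them, the pot, the pen and the look-alikes where they were. The arm hid one pink look-alike and part of the mat, but nothing was moved there.
- **Final hold:** The tool is at (685, 84, 130) mm. The tray centre came out at about (683–687, 80–88) mm across three views.
- **Height and level:**
  - The underside of the case is roughly 100 to 110 mm above the tray floor, and about 85 mm above its rim.
  - The wrist view shows it level. The scene view hinted at 1–2° of nose-up tilt, within what I can measure from the picture.

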